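# Knock open the stuck domino box

### The job

The catch of the bamboo domino box is too stiff for fingers. Draw the steel-headed mallet out of its bamboo sleeve, where only its head can be grasped, stand it on its rubber face and let go; then take it by the middle of its handle and knock the red catch pin down with a brisk blow of the rubber face (a swift knock, not a slow push, and never with your fingers) so that the lid springs open. Finish by standing the mallet on its rubber face with its head wholly on the round coaster, and let go; do not disturb the bottle and the two tumblers.

Things in the scene. Friction and masses are not known exactly. Their poses are not given: they have to be found in the camera images.
- mallet: Mallet, about 0.4 kg: upright steel head, 42 mm square, 70 mm tall, its lowest 12 mm the black rubber face; it stands stably on that. Level wooden handle from the head's side. Origin: centre of the rubber face (underside); z up; y along the handle, which runs from y = 21 to 144 mm, 18 mm wide, 22 mm tall, centred 40 mm above the face. At first the handle is in the sleeve, the head just outside.
- mallet_grip (a point): Middle of the mallet's handle, on its centre line: 75 mm from the head's axis, 40 mm above the rubber face. Hold the handle here (TCP within 30 mm) to strike; axes as the mallet's.
- sleeve: Fixed bamboo sleeve that holds the mallet's handle: a tunnel without a floor, closed at the back, 64 mm wide, 125 mm long, 74 mm tall outside; walls 8 mm, roof underside at 66 mm, inner width 48 mm. Origin: on the sideboard in the middle of the open mouth; the tunnel runs along its +y, so the mallet is drawn out along its -y (at least 110 mm).
- box: Fixed bamboo domino box, 100 mm (x) by 220 mm (y) by 60 mm tall, origin at the centre of its underside. The end block with the catch pin is at its +y end (y = 75 to 110 mm); the lid slides out towards its -y end.
- catch_pin (a joint): Travel of the sprung catch pin in the box's end block, m: 0 = up, 0.012 = fully down. It frees the lid at about 0.008, against about 8 N, and springs up again.
- pin_top (a point): Centre of the top of the red catch pin's 18 mm wide head, 77 mm above the sideboard when up (17 mm above the box's end block, which is 60 mm tall), 92.5 mm from the box's origin along its +y, moving with the pin.
- lid (a joint): How far the box's lid has slid open, m: 0 = shut and held by the catch, 0.07 = fully open. The lid is sprung: it slides open by itself when the catch is freed, 70 mm towards the box's -y; its top is level with the box's rim at 60 mm.
- coaster: Fixed round teal silicone coaster, 100 mm diameter, 4 mm thick, flat on the sideboard; origin at the centre of its underside.
- rum_bottle: Empty clear glass bottle with a cork, 76 mm diameter, 260 mm tall; origin at the centre of its underside. Leave it alone.
- tumbler_a: Squat clear glass tumbler, 82 mm diameter, 85 mm tall; origin at the centre of its underside. Leave it alone.
- tumbler_b: A second glass tumbler like the first. Leave it alone.
Not all that is in view belongs to the job. Leave any blue or turquoise look-alike of the box alone. There is more than one size of the mallet; the job needs the smaller.

How it is judged (in metres and radians):
On the way, in this order (a step that is already met when the one before it is completed fails the run):
1. the mallet, its handle drawn clear of the sleeve, stands upright on its rubber face and is let go (angle between mallet's own z axis and vertical below 0.12 rad and height (world z) of mallet below 0.02 m and contact force between the fingers and mallet below 0.1 N and linear speed of mallet below 0.03 m/s and (y of mallet_grip in the frame of sleeve below -0.005 m or x of mallet_grip in the frame of sleeve above 0.05 m or x of mallet_grip in the frame of sleeve below -0.05 m)), for 0.2 s.
2. the mallet, held by the middle of its handle, upright, its head over the pin, drives the catch pin down briskly, faster than 0.04 m/s, with the lid still shut (contact force between mallet and catch_pin above 0.3 N and velocity of joint catch_pin above 0.04 m/s and value of joint catch_pin above 0.003 m and value of joint lid below 0.01 m and horizontal distance between mallet and pin_top below 0.032 m and distance between the grasp point and mallet_grip below 0.04 m and angle between mallet's own z axis and vertical below 0.3 rad and contact force between the fingers and mallet above 1 N).
At the end, for the whole second after the job is handed in: The lid is open by more than 60 mm of its 70 mm; the mallet stands still and upright (within 0.1 rad) on its rubber face on the coaster, its head's axis within 25 mm of the coaster's centre (so the head is wholly on it), let go; the bottle and both tumblers are within 20 mm of where they began (value of joint lid above 0.06 m and horizontal distance between mallet and coaster below 0.025 m and height (world z) of mallet between 0.001 and 0.01 m and angle between mallet's own z axis and vertical below 0.1 rad and linear speed of mallet below 0.02 m/s and distance of each of rum_bottle, tumbler_a, tumbler_b from where it was at the start of the episode below 0.02 m); the robot touches nothing.
It fails at once if the fingers press on the catch pin (over 1 N) (contact force between the fingers and catch_pin above 1 N).
It fails at once if the bottle or a tumbler is shifted by more than 20 mm or tipped by more than 0.3 rad (distance of any of rum_bottle, tumbler_a, tumbler_b from where it was at the start of the episode above 0.02 m or angle between any of rum_bottle, tumbler_a, tumbler_b's own z axis and vertical above 0.3 rad).
It also fails if it takes over 45 s, if anything falls off the work surface, if the arm or the gripper's body presses on something with over 40 N, if the wrist force passes 120 N, or if a joint passes its speed limit or range.

### The arm

A 6-joint arm with a two-finger parallel gripper is mounted at the origin on the work surface. World frame = base frame: x ahead of the robot, y to its left, z up, the work surface at z = 0. Lengths are in mm, angles in degrees, forces in N, time in s.
With the tool pointing down it reaches from about 325 to 900 mm from the base axis. Payload 6.1 kg.
Tool frame: the origin (TCP) lies between the finger pads, 19 mm behind the fingertips; this is the grasp point; z points along the fingers, x is the direction in which the jaws open and shut, and the axes are right-handed (so a half turn about z gives the same grasp; the last joint's range is limited). The gripper opens to 85 mm and grips with 20 to 120 N. Pads are 22 mm wide; open, the fingers measure 114 mm over their backs; the gripper's body (76 mm by 85 mm) begins 54 mm behind the grasp point. The pads swing forward as they close: fully open they stand 13 mm farther back than shut.
Start: joints at [68.978, 12.628, 87.462, -0, 79.91, -7.225], TCP at [149.049, 606.96, 250] pointing down, gripper open.
Joint ranges: [-170.65, 170.65], [-52.31, 119.04], [5.05, 147.46], [-71.25, 251.25], [11.57, 151.72], [-153.62, 153.62]. Speed limits (degrees/s): [147.25, 147.25, 172.46, 180, 180, 180].

### API

Orientations are given as [roll, pitch, yaw] about the fixed x, y, z axes, in that order (R = Rz(yaw) Ry(pitch) Rx(roll)).
In Python, from workcell import bot gives the robot as it stands.
- The arm moves only by the tool play_rows, never from a script. Its argument "deltas" is a list of rows, each a list of 5 numbers: the shift along the tool's x, y, z in m, then the turn about the tool's z in rad, then the opening, from -1 (shut) to 1 (fully open). In form: [[dx, dy, dz, turn, gripper], ...]. A call has exactly 5 rows; each row is the pose to reach, as a shift and turn from the pose measured when the call began, along the tool's axes at that moment; what a row does not reach only later rows make up. A row lasts 1/12 s, in which the tool goes at most 41.7 mm and 7.16 degrees, less where a joint would pass 70% of its speed; a pose out of reach is approached as far as the arm can. A call with a gripper value outside its range is refused whole. The fingers move at their own pace and stop on an object; the grip force is fixed at half the most. Time passes only in rows, so rows that repeat a pose let the fingers close, or fill a call up. It gives the time, the measured TCP pose, the force and the opening at its end, in the units of the state.
- bot.observe(): the state, without advancing time (a new reading comes with each control period).
- bot.capture(name): name is "side" or "top"; returns a dict with "pixels" (400x640x3 uint8, red, green, blue), "vertical_fov" (degrees; the focal length in pixels is half the picture's height over the tangent of half this angle, whatever the lens; pixels are square), "cx", "cy" (the principal point, pixels), "R" (3x3) and "t" (3): a world point X has camera coordinates R X + t. Camera axes: x right, y down, z forward; pixel columns grow to the right and rows downward; lengths in mm; the calibration is good to about 2 mm. A picture is of the moment at which its call begins. There is no depth.
- bot.hand_in(): hands the job in, once; it reports no verdict.
The state is a dict: "time": time; "joint_positions": joint angles; "joint_velocities": joint speeds; "joint_torque": joint torques, N m; "tool_pos": TCP position; "eef_rot": TCP orientation; "wrist_force": force on the tool from outside, world axes, zero at the start; "wrist_torque": the same for the moment, N m; "opening": opening from 0.0 (shut) to 1.0 (fully open).
Only numpy, scipy, OpenCV 4.12 (cv2) and the standard library are available. Lean on these libraries where they do the work, as an engineer would, in place of code of your own. Each camera call takes 0.05 s, during which the arm holds its last target. There are 200 camera calls.

## Working session

There is one attempt and no reset: what is moved stays moved. The work goes in short steps, Python scripts to look and compute and a tool call to move; the robot and the scene stay as the last step left them, time stands still between calls to the robot, and variables do not carry over. Pictures are saved under pics/ and viewed, about 8 in all and at most 12, crops included, and the job is handed in when it is done.

Besides the shell and the picture viewer there is one more tool, called after "Call:" as name(argument=value, ...) on one line, values as JSON. play_rows: Moves the arm, as the interface text tells. Its arguments: {"type":"object","properties":{"deltas":{"type":"array"}},"required":["deltas"]}

```bash
mkdir -p pics; cat > h.py <<'E'
import numpy as np, cv2
from workcell import bot
def cap(n,save=None):
    c=bot.capture(n); c['f']=200/np.tan(np.radians(c['vertical_fov'])/2)
    c['R']=np.array(c['R']);c['t']=np.array(c['t']);c['pixels']=np.array(c['pixels'])
    if save: cv2.imwrite('pics/'+save,c['pixels'][...,::-1])
    return c
def ray(c,u,v,z):
    d=c['R'].T@np.array([(u-c['cx'])/c['f'],(v-c['cy'])/c['f'],1]); o=-c['R'].T@c['t']
    return (o+d*(z-o[2])/d[2])[:2].round(1)
def proj(c,X):
    p=c['R']@np.array(X,float)+c['t']; return (p[:2]/p[2]*c['f']+[c['cx'],c['cy']]).round(1)
E
python3 - <<'E'
from h import *
for n in('top','side'):
    c=cap(n,n+'0.png'); print(n,c['f'],c['cx'],c['cy'],(-c['R'].T@c['t']).round(),c['R'].round(2).tolist(), [k for k in c])
print(bot.observe())
E
```

```text
top 362.00112318969315 323.1729555389375 202.21031392320927 [370. -34. 989.] [[0.03, -1.0, -0.01], [-0.98, -0.03, -0.19], [0.19, 0.02, -0.98]] ['pixels', 'vertical_fov', 'cx', 'cy', 'R', 't', 'f']
side 455.6229536733819 321.9137040946485 194.82968401390562 [349. 788. 732.] [[-0.98, -0.22, -0.02], [-0.11, 0.6, -0.8], [0.19, -0.77, -0.61]] ['pixels', 'vertical_fov', 'cx', 'cy', 'R', 't', 'f']
{'time': 0.1, 'joint_positions': array([ 6.89795088e+01,  1.26698071e+01,  8.75201107e+01,  1.42750948e-04,
        7.99112926e+01, -7.22448682e+00]), 'joint_velocities': array([-0.0088717 , -0.02231788, -0.16798312,  0.1110821 , -0.059654  ,
       -0.03648816]), 'joint_torque': array([ 1.23129121e-03, -4.98248649e+01, -3.90548265e+01, -2.89531154e-04,
        5.70009011e-03,  1.42833048e-05]), 'tool_pos': array([148.84970185, 606.47827145, 249.01020082]), 'eef_rot': array([-1.79987133e+02,  1.00389178e-01,  7.62039817e+01]), 'wrist_force': array([ 0.12976008, -0.87826834,  0.09239476]), 'wrist_torque': array([-0.06155182, -0.00075294,  0.03009917]), 'opening': 0.9983270555933568}
```

View pics/top0.png

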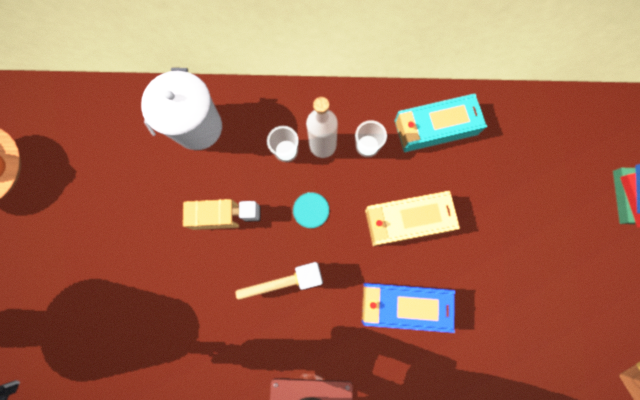

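View pics/side0.png

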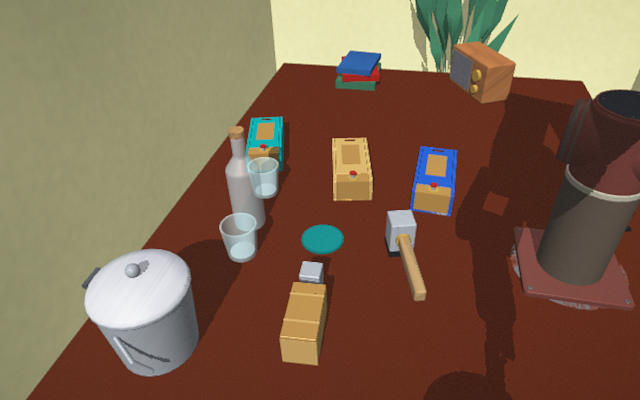

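The top view shows the bamboo sleeve at (208,214) with a small steel head at (249,211), and a loose mallet with its head at (309,275). Three boxes are in view: turquoise (440,122), bamboo (412,218) and blue (410,307). The coaster is at (311,210), the bottle at (322,130), and the tumblers at (284,143) and (370,138). The small-headed mallet in the sleeve and the bamboo box fit the description. I'll measure and confirm in one crop.

```bash
python3 - <<'E'
from h import *
c=cap('top'); s=cap('side')
crop=c['pixels'][165:310,165:475][...,::-1]; 
big=cv2.resize(crop,None,fx=2.5,fy=2.5,interpolation=cv2.INTER_CUBIC)
sc=s['pixels'][120:370,270:470][...,::-1]; sc=cv2.resize(sc,None,fx=big.shape[0]*0+1.0,fy=1.0)
cv2.imwrite('pics/crop1.png',big)
def comps(c,mask,box,mn=15):
    x0,y0,x1,y1=box; m=np.zeros(mask.shape,np.uint8); m[y0:y1,x0:x1]=mask[y0:y1,x0:x1]
    n,l,st,ce=cv2.connectedComponentsWithStats(m)
    for i in range(1,n):
        if st[i,4]>=mn:
            r=cv2.minAreaRect(np.argwhere(l==i)[:,::-1].astype(np.float32))
            yield st[i].tolist(),ce[i].round(1),cv2.boxPoints(r)
for c,n,bs in((c,'top',dict(head=(235,195,268,228),sleeve=(175,190,245,235),coaster=(285,185,335,235),box=(360,185,465,250),pin=(365,210,395,235),big=(290,255,330,295))),
            (s,'side',dict(head=(290,255,330,285),pin=(340,165,365,185)))):
    p=c['pixels'].astype(int); hsv=cv2.cvtColor(c['pixels'],cv2.COLOR_RGB2HSV).astype(int); H,S,V=hsv[...,0],hsv[...,1],hsv[...,2]
    M=dict(head=(S<60)&(V>120),big=(S<60)&(V>120),coaster=(H>80)&(H<100)&(S>100),sleeve=(H>12)&(H<30)&(V>130),box=(H>12)&(H<30)&(V>130),pin=((H<8)|(H>172))&(S>150)&(V>140))
    Z=dict(head=70,big=90,coaster=4,sleeve=74,box=60,pin=77)
    for k,b in bs.items():
        for st,ce,bp in comps(c,M[k],b):
            print(n,k,st,ce,ray(c,*ce,Z[k]),[ray(c,*q,Z[k]).tolist() for q in bp])
E
```

```text
top head [239, 201, 20, 19, 347] [248.3 209.7] [523.1 176. ] [[545.3, 201.8], [546.7, 152.4], [499.6, 149.3], [498.2, 198.3]]
top sleeve [183, 199, 57, 31, 1509] [209.7 213.7] [509.3 273.8] [[541.1, 349.4], [552.3, 202.6], [477.6, 193.5], [466.6, 338.0]]
top coaster [294, 193, 35, 35, 973] [310.8 209.9] [538.4  17.9] [[584.9, 66.5], [587.4, -28.3], [492.2, -30.9], [489.6, 62.2]]
top box [365, 191, 95, 55, 3528] [411.8 217.7] [ 515.6 -247. ] [[542.6, -123.0], [594.0, -353.7], [489.6, -369.2], [439.9, -143.3]]
top pin [365, 216, 4, 19, 47] [366.  227.3] [ 485.1 -127.2] [[513.9, -124.5], [514.2, -132.1], [468.3, -132.4], [468.0, -124.8]]
top pin [377, 221, 5, 5, 22] [378.9 222.9] [ 497.2 -159.8] [[502.0, -154.9], [502.2, -165.1], [492.0, -165.1], [491.7, -155.0]]
top big [295, 262, 28, 28, 568] [308.6 275.5] [361.4  12.9] [[381.3, 49.6], [397.1, -7.0], [342.3, -22.8], [326.8, 33.1]]
side head [299, 261, 24, 22, 409] [310.4 271. ] [522.3 188. ] [[540.4, 214.1], [548.6, 161.3], [503.9, 161.1], [497.8, 213.5]]
side pin [350, 171, 6, 4, 21] [352.4 172.4] [ 496.3 -155. ] [[503.3, -160.1], [490.8, -162.4], [488.7, -149.2], [501.0, -146.9]]
```

View pics/crop1.png

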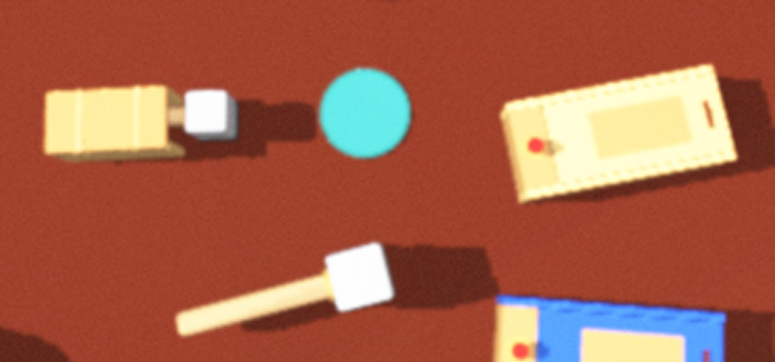

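The crop shows the small head (207,111 in the crop) on a handle that enters the sleeve. The loose mallet (360,277) is visibly larger. The undyed bamboo box has its pin at (536,146). So the targets are the sleeve mallet and the natural bamboo box. Next I'll compute the axes from the corners.

```bash
python3 - <<'E'
from h import *
c=cap('top')
g=lambda u,v,z: ray(c,165+u/2.5-.3,165+v/2.5-.3,z)
ang=lambda a,b: round(float(np.degrees(np.arctan2(*(b-a)[::-1]))),1)
H=[g(187,90,70),g(228,91,70),g(227,131,70),g(185,131,70)]
print('head',H,np.mean(H,0))
S=[g(169,87,74),g(45,93,74),g(48,154,74),g(168,150,74)]
print('sleeve',S,ang(S[0],S[1]),ang(S[3],S[2]))
B=[g(501,103,60),g(712,66,60),g(737,158,60),g(521,202,60)]
print('box',B,np.mean(B,0),ang(B[1],B[0]),ang(B[2],B[3]))
p=g(536,145,77); print('pin',p, 'dist',np.linalg.norm(p-np.mean(B,0)))
print('tumblers base/bottle',ray(c,286,151,0),ray(c,369,147,0),ray(c,323,145,0))
print('proj pin in side',proj(cap('side'),[*p,77]))
E
```

```text
head [array([546.2, 200.6]), array([546.3, 157.8]), array([504.3, 156.1]), array([503.1, 199.4])] [524.975 178.475]
sleeve [array([548.1, 218.5]), array([538.2, 346.8]), array([474.9, 337.1]), array([482.5, 214.4])] 94.4 93.5
box [array([ 543.3, -126.2]), array([ 588.8, -346.6]), array([ 492.5, -368.6]), array([ 441.1, -147.4])] [ 516.425 -247.2  ] 101.7 103.1
pin [ 497.8 -160.3] dist 88.87350912954882
tumblers base/bottle [708.3  95.5] [ 726.4 -142. ] [729.1 -10. ]
proj pin in side [352.2 171.2]
```

```bash
cat > go.py <<'E'
import sys; from h import *
# usage: go.py x y z yaw -> remaining delta in tool axes
x,y,z,yaw=map(float,sys.argv[1:5]); o=bot.observe(); p=o['tool_pos']; r=o['eef_rot']
from scipy.spatial.transform import Rotation as Ro
R=Ro.from_euler('xyz',r,degrees=True).as_matrix()
d=R.T@(np.array([x,y,z])-p)/1000
print('pose',p.round(1),r.round(2),'F',o['wrist_force'].round(1),'open',round(o['opening'],3),'t',o['time'],'| d',d.round(4),'turn',round(float(np.radians(r[2]-yaw)),3))
E
```

Call:
play_rows(deltas=[[-0.023, 0.033, 0.01, 0.12, 1], [-0.046, 0.066, 0.02, 0.24, 1], [-0.069, 0.098, 0.03, 0.36, 1], [-0.092, 0.131, 0.04, 0.48, 1], [-0.115, 0.164, 0.05, 0.6, 1]])

```text
time: 0.72
tool_pos: [281.5, 454.5, 199.3]
eef_rot: [180.0, 0.0, 41.5]
wrist_force: [1.7, 0.3, -0.2]
opening: 1.0
```

```bash
python3 go.py 525 178.5 150 3
```

```text
pose [281.5 454.5 199.3] [1.7998e+02 1.0000e-02 4.1530e+01] F [ 1.7  0.3 -0.2] open 1.0 t 0.7167 | d [-0.0007  0.3681  0.0494] turn 0.672
```

Call:
play_rows(deltas=[[0, 0.04, 0.01, 0.12, 1], [0, 0.08, 0.02, 0.24, 1], [0, 0.12, 0.03, 0.36, 1], [0, 0.16, 0.04, 0.48, 1], [0, 0.2, 0.04, 0.6, 1]])

```text
time: 1.13
tool_pos: [413.8, 302.5, 157.3]
eef_rot: [179.9, 0.2, 6.8]
wrist_force: [1.3, 0.9, -0.7]
opening: 1.002
```

```bash
python3 go.py 525 178.5 150 3
```

```text
pose [413.8 302.5 157.3] [1.7992e+02 1.6000e-01 6.8200e+00] F [ 1.3  0.9 -0.7] open 1.002 t 1.1333 | d [0.0957 0.1363 0.0072] turn 0.067
```

Call:
play_rows(deltas=[[0.022, 0.032, 0, 0.03, 1], [0.044, 0.064, 0, 0.067, 1], [0.066, 0.096, 0.0, 0.067, 1], [0.088, 0.126, 0, 0.067, 1], [0.0957, 0.1363, 0.0, 0.067, 1]])

```text
time: 1.55
tool_pos: [528.1, 174.7, 157.7]
eef_rot: [179.8, 0.0, 2.8]
wrist_force: [-0.9, -0.5, -0.8]
opening: 1.005
```

```bash
python3 go.py 525 178.5 45 3; python3 -c "
from h import *
t=cap('top','t1.png');s=cap('side','s1.png')
a=s['pixels'][180:380,240:400];b=t['pixels'][160:260,170:290]
a=cv2.resize(a,None,fx=2.4,fy=2.4);b=cv2.resize(b,(576,480))[:, :400]
cv2.imwrite('pics/c2.png',np.hstack([a,b])[...,::-1])"
```

```text
pose [528.1 174.7 157.7] [1.7984e+02 3.0000e-02 2.7800e+00] F [-0.9 -0.5 -0.8] open 1.005 t 1.55 | d [-0.0029 -0.0042  0.1127] turn -0.004
```

View pics/c2.png

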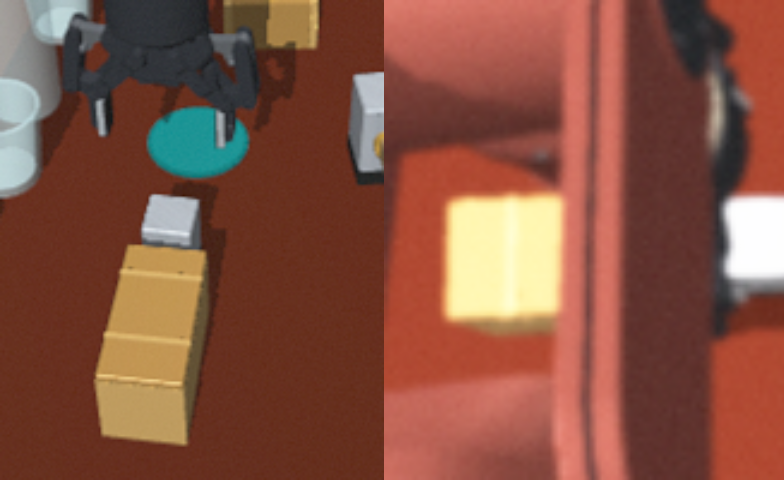

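The view shows the open fingers straddling the line of the head (side crop 172,213) with about 20 mm to spare each side. I'll descend.

Call:
play_rows(deltas=[[-0.003, -0.003, 0.03, 0, 1], [-0.003, -0.003, 0.06, 0, 1], [-0.003, -0.003, 0.09, 0, 1], [-0.003, -0.003, 0.11, 0, 1], [-0.003, -0.003, 0.113, 0, 1]])

```text
time: 2.07
tool_pos: [518.4, 179.8, 39.8]
eef_rot: [179.9, 0.6, 2.8]
wrist_force: [-0.4, -0.3, 0.1]
opening: 0.999
```

Call:
play_rows(deltas=[[0, 0, 0, 0, -1], [0, 0, 0, 0, -1], [0, 0, 0, 0, -1], [0, 0, 0, 0, -1], [0, 0, 0, 0, -1]])

```text
time: 2.48
tool_pos: [521.5, 180.7, 42.8]
eef_rot: [179.9, 0.2, 2.8]
wrist_force: [1.2, 1.1, 5.4]
opening: 0.487
```

Call:
play_rows(deltas=[[0, 0, 0, 0, -1], [0, 0, 0, 0, -1], [0, 0, -0.002, 0, -1], [0, 0, -0.004, 0, -1], [0, 0, -0.006, 0, -1]])

```text
time: 2.9
tool_pos: [520.6, 180.4, 48.3]
eef_rot: [179.9, 0.3, 2.8]
wrist_force: [0.5, 0.2, -4.3]
opening: 0.481
```

```bash
python3 go.py 534 48 52 3
```

```text
pose [520.6 180.4  48.3] [179.91   0.33   2.83] F [ 0.5  0.2 -4.3] open 0.481 t 2.9 | d [ 0.0068  0.1329 -0.0035] turn -0.003
```

Call:
play_rows(deltas=[[0, 0.02, 0, 0, -1], [0.001, 0.045, 0, 0, -1], [0.002, 0.07, 0, 0, -1], [0.002, 0.095, 0, 0, -1], [0.003, 0.12, 0, 0, -1]])

```text
time: 3.32
tool_pos: [529.0, 59.7, 48.2]
eef_rot: [179.9, 0.4, 2.9]
wrist_force: [0.5, 0.4, -4.1]
opening: 0.486
```

```bash
python3 go.py 538 19 55 3
```

```text
pose [529.   59.7  48.2] [179.91   0.39   2.86] F [ 0.5  0.4 -4.1] open 0.486 t 3.3167 | d [ 0.007   0.0411 -0.0068] turn -0.003
```

Call:
play_rows(deltas=[[0, 0.0, -0.006, 0, -1], [0.003, 0.015, -0.01, 0, -1], [0.007, 0.03, -0.01, 0, -1], [0.007, 0.041, -0.01, 0, -1], [0.007, 0.041, -0.01, 0, -1]])

```text
time: 3.73
tool_pos: [538.2, 17.5, 58.4]
eef_rot: [179.9, 0.4, 2.8]
wrist_force: [-0.9, 0.1, -4.9]
opening: 0.484
```

```bash
python3 go.py 538 19 48 3; python3 -c "
from h import *
s=cap('side','s2.png');a=s['pixels'][150:330,220:430]
cv2.imwrite('pics/c3.png',cv2.resize(a,None,fx=3,fy=3)[...,::-1])"
```

```text
pose [538.2  17.5  58.4] [179.88   0.4    2.77] F [-0.9  0.1 -4.9] open 0.484 t 3.7333 | d [-0.     -0.0015  0.0104] turn -0.004
```

View pics/c3.png

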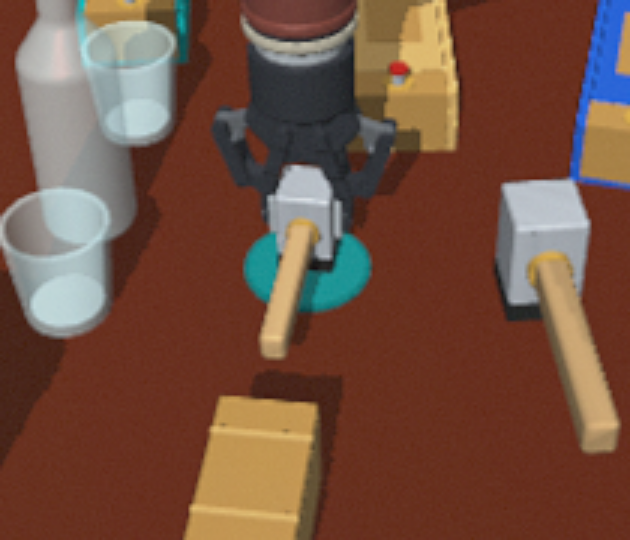

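The mallet is held level over the coaster (crop 307,265), clear of the sleeve. I'll lower it.

Call:
play_rows(deltas=[[0, -0.001, 0.003, 0, -1], [0, -0.001, 0.006, 0, -1], [0, -0.001, 0.009, 0, -1], [0, -0.001, 0.011, 0, -1], [0, -0.001, 0.011, 0, -1]])

```text
time: 4.2
tool_pos: [537.3, 20.2, 46.9]
eef_rot: [179.9, 0.5, 2.8]
wrist_force: [-2.1, 0.1, -2.4]
opening: 0.484
```

Call:
play_rows(deltas=[[0, 0, 0.0015, 0, -1], [0, 0, 0.0015, 0, -1], [0, 0, 0.0015, 0, 0.2], [0, 0, 0.0015, 0, 0.6], [0, 0, 0.0015, 0, 1]])

```text
time: 4.62
tool_pos: [537.8, 20.3, 45.8]
eef_rot: [179.9, 0.4, 2.8]
wrist_force: [-0.2, -0.0, 0.3]
opening: 0.86
```

Call:
play_rows(deltas=[[0, 0, 0, 0, 1], [0, 0, 0, 0, 1], [0, 0, 0, 0, 1], [0, 0, 0, 0, 1], [0, 0, 0, 0, 1]])

```text
time: 5.03
tool_pos: [537.8, 20.3, 45.7]
eef_rot: [179.9, 0.4, 2.8]
wrist_force: [-0.4, -0.3, 0.6]
opening: 0.999
```

Call:
play_rows(deltas=[[0, 0, -0.03, 0, 1], [0, 0, -0.06, 0, 1], [0, 0, -0.08, 0, 1], [0, 0, -0.08, 0, 1], [0, 0, -0.08, 0, 1]])

```text
time: 5.45
tool_pos: [539.6, 20.3, 127.2]
eef_rot: [179.9, 0.2, 2.8]
wrist_force: [0.1, -0.6, -0.8]
opening: 1.0
```

```bash
python3 go.py 536 80 125 3; python3 -c "
from h import *
s=cap('side','s3.png');a=s['pixels'][190:330,240:400]
cv2.imwrite('pics/c4.png',cv2.resize(a,None,fx=4,fy=4)[...,::-1])"
```

```text
pose [539.6  20.3 127.2] [179.91   0.22   2.82] F [ 0.1 -0.6 -0.8] open 1.0 t 5.45 | d [-0.0006 -0.0598  0.0021] turn -0.003
```

View pics/c4.png

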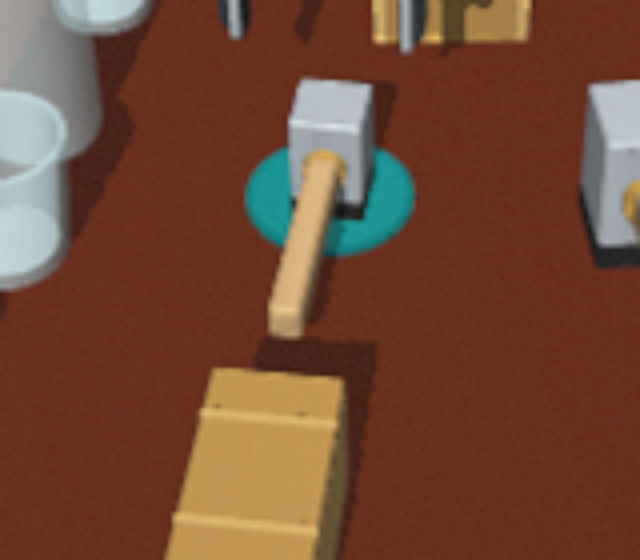

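The mallet stands upright and free on the coaster (head top 335,104), with its handle running to (286,312). I'll compute the handle line.

```bash
python3 - <<'E'
from h import *
s=cap('side'); g=lambda u,v,z: ray(s,240+u/4-.4,190+v/4-.4,z)
print('head',g(335,104,74),'root',g(323,162,55),'end',g(287,307,55))
E
python3 go.py 536 80 100 3
```

```text
head [532.7  21.9] root [533.7  50.1] end [527.3 161.6]
pose [537.6  20.5 124.7] [179.95   0.5    2.82] F [-0.1 -0.7  0.6] open 1.0 t 5.55 | d [ 0.0015 -0.0595  0.0246] turn -0.003
```

Call:
play_rows(deltas=[[-0.001, -0.03, 0, 0, 1], [-0.002, -0.061, 0, 0, 1], [-0.002, -0.061, 0.03, 0, 1], [-0.002, -0.061, 0.06, 0, 1], [-0.002, -0.061, 0.079, 0, 1]])

```text
time: 5.97
tool_pos: [529.0, 81.9, 41.6]
eef_rot: [180.0, 0.8, 2.9]
wrist_force: [-0.6, -0.6, -0.6]
opening: 0.999
```

```bash
python3 go.py 534.5 82 45 3
```

```text
pose [529.   81.9  41.6] [179.96   0.8    2.89] F [-0.6 -0.6 -0.6] open 0.999 t 5.9667 | d [ 0.0054  0.0002 -0.0035] turn -0.002
```

Call:
play_rows(deltas=[[0.005, 0, -0.003, 0, 1], [0.005, 0, -0.003, 0, 1], [0.005, 0, -0.003, 0, 0.5], [0.005, 0, -0.003, 0, 0], [0.005, 0, -0.003, 0, -0.3]])

```text
time: 6.38
tool_pos: [535.4, 82.0, 46.0]
eef_rot: [180.0, 0.7, 2.9]
wrist_force: [-0.0, -0.2, -0.6]
opening: 0.602
```

Call:
play_rows(deltas=[[0, 0, 0, 0, -1], [0, 0, 0, 0, -1], [0, 0, 0, 0, -1], [0, 0, 0, 0, -1], [0, 0, 0, 0, -1]])

```text
time: 6.8
tool_pos: [536.0, 82.0, 47.0]
eef_rot: [179.9, 0.6, 2.9]
wrist_force: [-1.8, -0.0, 6.5]
opening: 0.198
```

Call:
play_rows(deltas=[[0, 0, 0, 0, -1], [0, 0, -0.01, 0, -1], [0, 0, -0.02, 0, -1], [0, 0, -0.04, 0, -1], [0, 0, -0.06, 0, -1]])

```text
time: 7.22
tool_pos: [535.4, 82.2, 107.0]
eef_rot: [180.0, 0.7, 2.9]
wrist_force: [0.1, 0.3, -4.3]
opening: 0.197
```

```bash
python3 go.py 495.5 -98 165 3; python3 -c "
from h import *
s=cap('side','s4.png');a=s['pixels'][120:320,220:420]
cv2.imwrite('pics/c5.png',cv2.resize(a,None,fx=3,fy=3)[...,::-1])"
```

```text
pose [535.4  82.2 107. ] [179.97   0.73   2.87] F [ 0.1  0.3 -4.3] open 0.197 t 7.2167 | d [-0.0496  0.178  -0.0573] turn -0.002
```

View pics/c5.png

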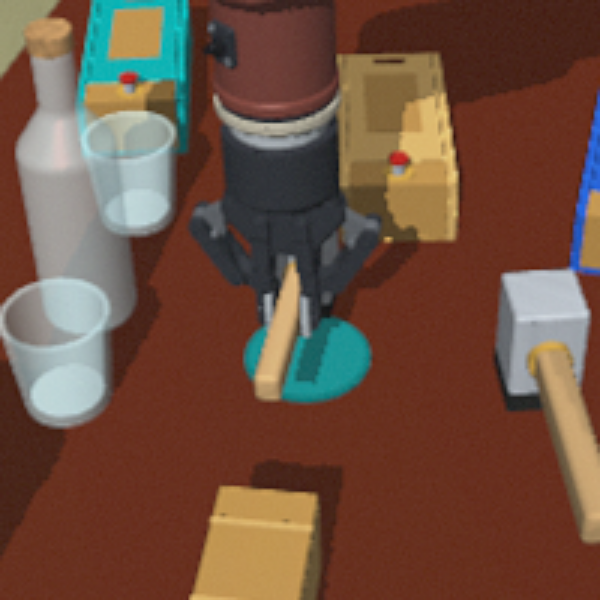

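The mallet is gripped at its mid-handle and looks level (handle end 268,388 in the crop). I'll carry it over the pin.

Call:
play_rows(deltas=[[-0.005, 0.02, -0.025, 0, -1], [-0.016, 0.056, -0.05, 0, -1], [-0.028, 0.096, -0.055, 0, -1], [-0.04, 0.136, -0.055, 0, -1], [-0.051, 0.177, -0.055, 0, -1]])

```text
time: 7.68
tool_pos: [497.6, -93.9, 168.6]
eef_rot: [179.9, 0.2, 3.0]
wrist_force: [0.8, -0.3, -5.2]
opening: 0.201
```

Call:
play_rows(deltas=[[0, 0, 0, 0, -1], [0, 0, 0, 0, -1], [0, 0, 0, 0, -1], [0, 0, 0, 0, -1], [0, 0, 0, 0, -1]])

```text
time: 8.1
tool_pos: [497.7, -92.6, 168.3]
eef_rot: [179.9, 0.2, 3.1]
wrist_force: [0.5, 0.2, -4.7]
opening: 0.202
```

```bash
python3 go.py 494 -97 150 3; python3 -c "
from h import *
s=cap('side','s5.png');a=s['pixels'][60:220,270:430]
t=cap('top','t5.png');b=t['pixels'][150:270,320:480]
a=cv2.resize(a,(400,400),interpolation=2);b=cv2.resize(b,(400,300),interpolation=2);b=np.vstack([b,np.zeros((100,400,3),np.uint8)])
cv2.imwrite('pics/c6.png',np.hstack([a,b])[...,::-1])"
```

```text
pose [497.7 -92.6 168.3] [179.95   0.19   3.06] F [ 0.5  0.2 -4.7] open 0.202 t 8.1 | d [-0.0039  0.0042  0.0183] turn 0.001
```

View pics/c6.png

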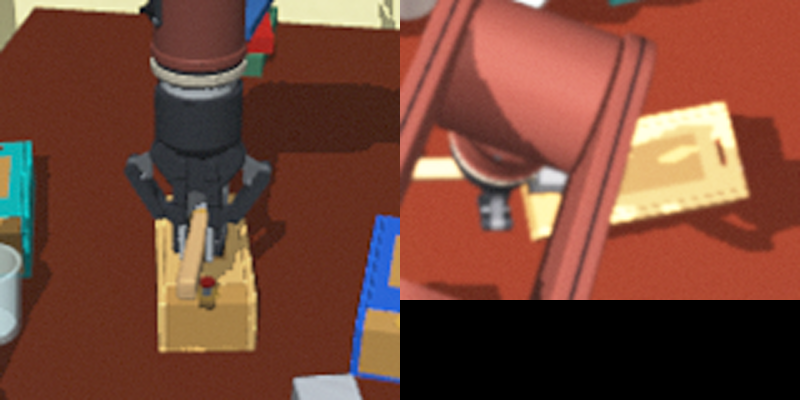

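Call:
play_rows(deltas=[[-0.004, 0.004, 0.01, 0, -1], [-0.004, 0.004, 0.02, 0, -1], [-0.004, 0.004, 0.022, 0, -1], [-0.004, 0.004, 0.022, 0, -1], [-0.004, 0.004, 0.022, 0, -1]])

```text
time: 8.62
tool_pos: [493.5, -96.7, 145.7]
eef_rot: [180.0, 0.3, 3.1]
wrist_force: [0.7, 0.5, -4.4]
opening: 0.206
```

```bash
python3 go.py 494 -97 110 3; python3 - <<'E'
from h import *
s=cap('side'); m=cv2.cvtColor(s['pixels'],cv2.COLOR_RGB2HSV).astype(int)
z=bot.observe()['tool_pos'][2]
P=[494,-97,z]
# predicted handle end top, for comparison with picture
print('pred end',proj(s,[490,-16,z+8]),'pred pin',proj(s,[497,-160,77]))
a=s['pixels'][120:220,290:410]; cv2.imwrite('pics/c7.png',cv2.resize(a,None,fx=5,fy=5,interpolation=2)[...,::-1])
E
```

```text
pose [493.5 -96.7 145.7] [179.96   0.25   3.08] F [ 0.7  0.5 -4.4] open 0.206 t 8.6167 | d [0.0006 0.0003 0.0357] turn 0.001
pred end [345.3 179. ] pred pin [352.4 171.3]
```

View pics/c7.png

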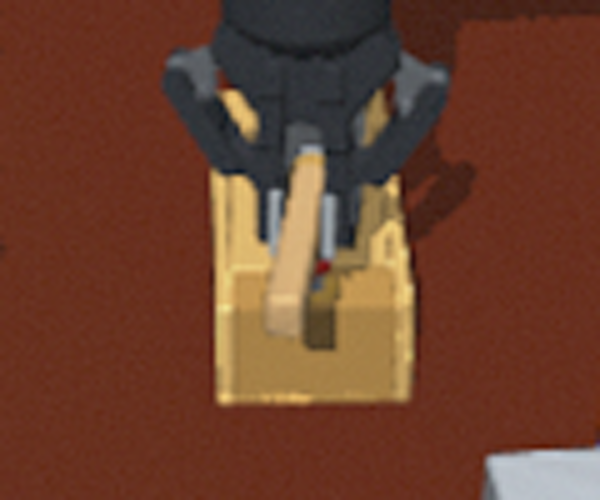

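The handle end is seen at (347,179), where (345,179) was predicted, so there is no droop and the head is over the pin. I'll strike.

Call:
play_rows(deltas=[[0, 0, 0.012, 0, -1], [0, 0, 0.024, 0, -1], [0, 0, 0.036, 0, -1], [0, 0, 0.02, 0, -1], [0, 0, -0.02, 0, -1]])

```text
time: 9.08
tool_pos: [488.8, -95.1, 158.8]
eef_rot: [-179.7, 1.0, 3.1]
wrist_force: [1.0, 0.1, -4.4]
opening: 0.201
```

Call:
play_rows(deltas=[[0, 0, -0.02, 0, -1], [0, 0, -0.03, 0, -1], [0, 0, -0.03, 0, -1], [0, 0, -0.03, 0, -1], [0, 0, -0.03, 0, -1]])

```text
time: 9.5
tool_pos: [488.2, -94.8, 186.6]
eef_rot: [-179.7, 1.2, 3.1]
wrist_force: [0.1, 0.1, -4.4]
opening: 0.199
```

```bash
python3 go.py 535.5 81 100 3; python3 -c "
from h import *
s=cap('side','s8.png');a=s['pixels'][60:220,270:430]
t=cap('top','t8.png');b=t['pixels'][150:270,320:480]
a=cv2.resize(a,(400,400),interpolation=2);b=cv2.resize(b,(400,300),interpolation=2);b=np.vstack([b,np.zeros((100,400,3),np.uint8)])
cv2.imwrite('pics/c8.png',np.hstack([a,b])[...,::-1])"
```

```text
pose [488.2 -94.8 186.6] [-179.65    1.15    3.06] F [ 0.1  0.1 -4.4] open 0.199 t 9.5 | d [ 0.0583 -0.1725  0.0865] turn 0.001
```

View pics/c8.png

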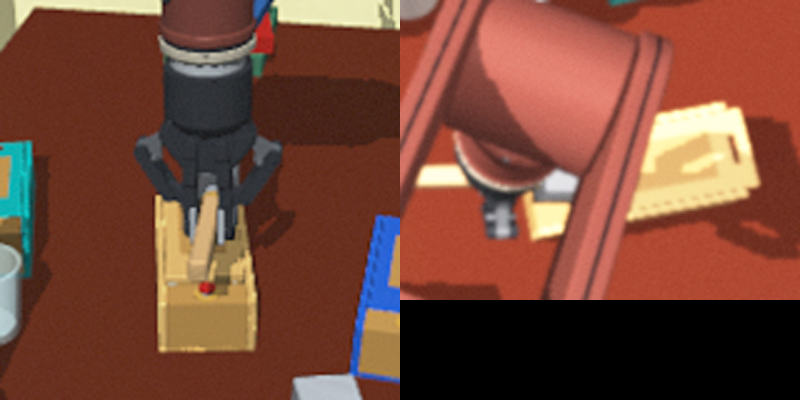

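After the blow, a gap seems to have opened behind the end block, and the box's far end has moved right in the top view (748→758). I'll carry the mallet back over the coaster and measure the lid with the view clear.

Call:
play_rows(deltas=[[0.01, -0.03, 0, 0, -1], [0.024, -0.07, 0, 0, -1], [0.038, -0.11, 0.0, 0, -1], [0.05, -0.15, 0.02, 0, -1], [0.058, -0.173, 0.05, 0, -1]])

```text
time: 10.02
tool_pos: [538.8, 82.6, 141.0]
eef_rot: [-179.6, 0.7, 3.1]
wrist_force: [1.9, 0.6, -4.4]
opening: 0.194
```

Call:
play_rows(deltas=[[0, 0, 0.01, 0, -1], [0, 0, 0.03, 0, -1], [0, 0, 0.05, 0, -1], [0, 0, 0.05, 0, -1], [0, 0, 0.05, 0, -1]])

```text
time: 10.43
tool_pos: [536.3, 82.7, 89.1]
eef_rot: [-179.6, 1.0, 3.1]
wrist_force: [0.0, -0.7, -3.1]
opening: 0.196
```

```bash
python3 go.py 535.5 82 50 3; python3 -c "
from h import *
s=cap('side','s9.png');a=s['pixels'][110:310,230:430]
t=cap('top','t9.png');b=t['pixels'][150:270,320:500]
a=cv2.resize(a,(400,400),interpolation=2);b=cv2.resize(b,(400,267),interpolation=2);b=np.vstack([b,np.zeros((133,400,3),np.uint8)])
cv2.imwrite('pics/c9.png',np.hstack([a,b])[...,::-1])"
```

```text
pose [536.3  82.7  89.1] [-179.62    0.98    3.1 ] F [ 0.  -0.7 -3.1] open 0.196 t 10.4333 | d [-0.0002  0.0009  0.0391] turn 0.002
```

View pics/c9.png

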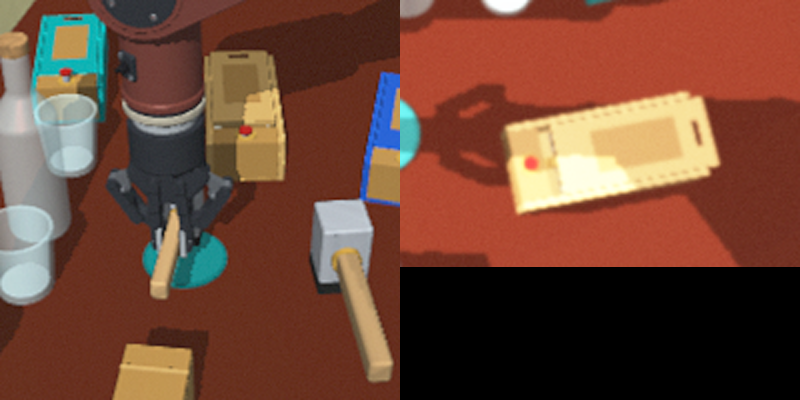

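```bash
python3 - <<'E'
from h import *
cap('top','t10.png'); c=cap('top','t11.png')
for n in('top0','t5','t8','t9','t10','t11'):
    im=cv2.imread(f'pics/{n}.png'); h=cv2.cvtColor(im,cv2.COLOR_BGR2HSV).astype(int)
    def cen(m,b):
        x0,y0,x1,y1=b; ys,xs=np.nonzero(m[y0:y1,x0:x1]); return (xs.mean()+x0,ys.mean()+y0,len(xs)) if len(xs) else None
    slot=cen((h[...,2]<185)&((h[...,0]<12)|(h[...,0]>170)),(443,198,458,220))
    pin=cen(((h[...,0]<8)|(h[...,0]>172))&(h[...,1]>150)&(h[...,2]>140),(374,216,386,230))
    print(n,slot,ray(c,*slot[:2],60) if slot else '',pin)
rows=[cv2.resize(cv2.imread(f'pics/{n}.png')[180:255,355:480],None,fx=3.2,fy=3.2,interpolation=2) for n in('top0','t8','t9','t11')]
cv2.imwrite('pics/c10.png',np.vstack([np.hstack(rows[:2]),np.hstack(rows[2:])]))
print(bot.observe()['time'])
E
```

```text
top0 (np.float64(455.64912280701753), np.float64(204.40350877192984), 57) [ 553.7 -361.2] (np.float64(378.90909090909093), np.float64(222.9090909090909), 22)
t5 (np.float64(455.2307692307692), np.float64(205.44615384615383), 65) [ 550.9 -360. ] None
t8 (np.float64(452.8), np.float64(207.8), 5) [ 544.5 -353.5] None
t9 (np.float64(453.0), np.float64(208.2), 5) [ 543.5 -354. ] (np.float64(378.7083333333333), np.float64(223.0), 24)
t10 (np.float64(453.6), np.float64(210.6), 5) [ 537.2 -355.3] (np.float64(378.8636363636364), np.float64(223.0), 22)
t11 (np.float64(453.6666666666667), np.float64(211.0), 3) [ 536.1 -355.4] (np.float64(378.8636363636364), np.float64(223.0), 22)
10.6333
```

View pics/c10.png

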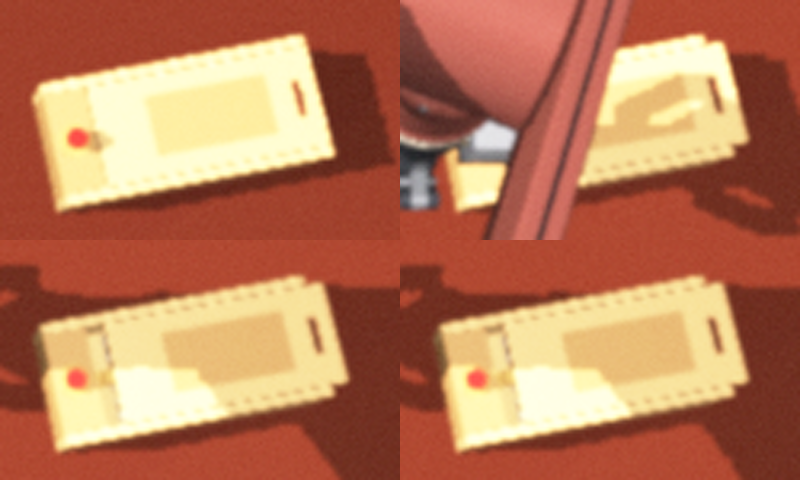

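The lid slid only about 15 mm and stopped. It reads the same in t8 to t11, so it seems to stay free only while the pin is down. I've now used all 12 pictures, so the remaining checks are numeric. I'll strike again and hold the pin down until the lid is out.

Call:
play_rows(deltas=[[0, 0, -0.03, 0, -1], [0, 0.0, -0.06, 0, -1], [-0.005, 0.03, -0.08, 0, -1], [-0.016, 0.07, -0.08, 0, -1], [-0.026, 0.11, -0.08, 0, -1]])

```text
time: 11.05
tool_pos: [522.1, -30.2, 176.2]
eef_rot: [-179.7, 0.1, 3.2]
wrist_force: [0.8, -0.2, -4.1]
opening: 0.195
```

```bash
python3 go.py 494 -97 145 3
```

```text
pose [522.1 -30.2 176.2] [-1.7975e+02  1.3000e-01  3.2300e+00] F [ 0.8 -0.2 -4.1] open 0.195 t 11.05 | d [-0.0317  0.0652  0.031 ] turn 0.004
```

Call:
play_rows(deltas=[[-0.015, 0.03, 0, 0, -1], [-0.0317, 0.065, 0, 0, -1], [-0.0317, 0.065, 0.016, 0, -1], [-0.0317, 0.065, 0.031, 0, -1], [-0.0317, 0.065, 0.031, 0, -1]])

```text
time: 11.47
tool_pos: [492.2, -97.4, 143.5]
eef_rot: [-179.7, 0.3, 3.1]
wrist_force: [-1.6, -0.2, -5.4]
opening: 0.198
```

```bash
python3 - <<'E'
from h import *
s=cap('side'); im=s['pixels']; h=cv2.cvtColor(im,cv2.COLOR_RGB2HSV).astype(int)
z=bot.observe()['tool_pos'][2]
print('pred end top',proj(s,[490,-16,z+8]))
# pin height from side view, and handle end: brightest wood pixels near prediction
for v in range(160,200,2): print(v,[''.join('%02d,%03d '%(h[v,u,0],h[v,u,2]) for u in range(336,366,3))])
E
python3 go.py 494 -97 108 3
```

```text
pred end top [345.3 179.6]
160 ['19,198 20,223 20,064 98,186 17,166 18,215 17,151 98,119 103,052 20,130 ']
162 ['19,188 20,223 00,064 104,182 18,179 17,215 17,143 103,125 109,055 19,127 ']
164 ['19,201 20,222 120,080 103,182 18,213 18,214 16,135 109,126 103,053 19,141 ']
166 ['19,205 21,221 00,062 103,181 18,213 17,216 17,122 103,125 115,058 20,152 ']
168 ['19,206 20,222 19,142 104,168 17,216 17,216 15,085 105,127 106,042 20,154 ']
170 ['20,222 21,231 20,229 15,162 18,215 18,212 17,066 102,120 105,031 20,121 ']
172 ['19,192 20,194 20,192 18,174 18,213 17,203 09,071 17,102 18,091 20,126 ']
174 ['20,205 17,189 18,189 18,189 17,213 17,196 03,123 19,126 18,122 18,179 ']
176 ['20,218 18,195 18,197 18,202 17,214 17,174 00,096 20,139 18,179 18,196 ']
178 ['18,214 18,194 18,197 18,208 17,214 18,142 20,136 20,121 18,194 18,196 ']
180 ['18,215 18,195 18,197 18,217 18,223 18,131 19,134 19,127 18,197 18,197 ']
182 ['20,185 18,173 18,168 17,193 17,191 17,120 19,093 17,085 18,168 18,169 ']
184 ['19,174 18,167 18,165 17,188 18,179 16,119 17,087 17,084 18,167 18,165 ']
186 ['19,177 18,167 18,166 17,153 17,170 18,110 18,088 17,085 18,167 18,167 ']
188 ['19,176 18,167 19,165 18,169 19,164 19,127 18,087 17,081 18,166 18,165 ']
190 ['19,177 18,166 18,166 18,165 18,166 18,157 19,150 18,147 19,166 18,165 ']
192 ['19,177 18,165 18,166 18,167 18,166 18,165 18,165 19,166 18,167 19,165 ']
194 ['19,179 18,168 18,165 18,166 18,167 18,164 19,166 18,165 18,165 19,166 ']
196 ['19,177 18,167 18,167 18,166 18,166 19,166 18,167 18,165 18,167 18,165 ']
198 ['19,175 18,166 18,177 18,182 18,189 18,163 18,165 18,166 18,174 18,167 ']
pose [492.9 -97.  144.6] [-179.7     0.23    3.15] F [ 0.2 -0.8 -4.6] open 0.2 t 11.5167 | d [0.0012 0.0002 0.0366] turn 0.003
```

Call:
play_rows(deltas=[[0.001, 0, 0.012, 0, -1], [0.001, 0, 0.024, 0, -1], [0.001, 0, 0.036, 0, -1], [0.001, 0, 0.036, 0, -1], [0.001, 0, 0.036, 0, -1]])

```text
time: 11.93
tool_pos: [495.0, -96.1, 108.9]
eef_rot: [-179.7, 0.1, 3.2]
wrist_force: [-0.2, 3.5, 4.9]
opening: 0.194
```

Call:
play_rows(deltas=[[0, 0, 0, 0, -1], [0, 0, 0, 0, -1], [0, 0, 0, 0, -1], [0, 0, 0, 0, -1], [0, 0, 0, 0, -1]])

```text
time: 12.35
tool_pos: [495.1, -96.0, 109.1]
eef_rot: [-179.7, 0.1, 3.2]
wrist_force: [-2.4, 2.2, 4.9]
opening: 0.198
```

```bash
cat > lid.py <<'E'
from h import *
c=cap('top','lid_%d.png'%(bot.observe()['time']*1000)); h=cv2.cvtColor(c['pixels'],cv2.COLOR_RGB2HSV).astype(int)
# far end of lid: farthest wood pixel along box -y, on plane z=60
m=(h[...,0]>12)&(h[...,0]<30)&(h[...,2]>110); m[:180]=0;m[255:]=0;m[:,:395]=0;m[:,520:]=0
n,l,st,ce=cv2.connectedComponentsWithStats(m.astype(np.uint8)); k=1+st[1:,4].argmax()
P=np.array([ray(c,u,v,60) for v,u in np.argwhere(l==k)]); ax=np.array([.216,-.976])
pr=(P-[516.4,-247.2])@ax
print('lid end beyond centre',np.percentile(pr,99.5).round(1),'t',bot.observe()['time'])
E
python3 lid.py; python3 - <<'E'
from h import *
for n in('top0','t11'):
    h=cv2.cvtColor(cv2.imread(f'pics/{n}.png'),cv2.COLOR_BGR2HSV).astype(int); c=cap('top')
    m=(h[...,0]>12)&(h[...,0]<30)&(h[...,2]>110); m[:180]=0;m[255:]=0;m[:,:395]=0;m[:,520:]=0
    P=np.array([ray(c,u,v,60) for v,u in np.argwhere(m)]); print(n,np.percentile((P-[516.4,-247.2])@np.array([.216,-.976]),99.5))
E
python3 go.py 494 -97 108 3
```

```text
lid end beyond centre 182.0 t 12.4
top0 113.60934400000004
t11 126.437216
pose [495.1 -96.  109. ] [-1.7969e+02  1.1000e-01  3.2200e+00] F [-2.6  2.6  3.6] open 0.199 t 12.5 | d [-0.0011  0.0009  0.001 ] turn 0.004
```

The lid end went from 113.6 to 182.0 mm, about 68 mm open. I'll lift and return to the coaster.

Call:
play_rows(deltas=[[0, 0, 0, 0, -1], [0, 0, -0.01, 0, -1], [0, 0, -0.03, 0, -1], [0, 0, -0.05, 0, -1], [0, 0, -0.06, 0, -1]])

```text
time: 12.92
tool_pos: [495.8, -96.6, 170.8]
eef_rot: [-179.7, 0.0, 3.2]
wrist_force: [1.1, 0.5, -3.3]
opening: 0.201
```

```bash
python3 lid.py; python3 go.py 535.5 82 150 3
```

```text
lid end beyond centre 182.4 t 12.9667
pose [496.8 -96.9 172.3] [-1.7979e+02 -1.4000e-01  3.2200e+00] F [ 1.8 -0.5 -2.8] open 0.202 t 12.9667 | d [ 0.0486 -0.1764  0.0231] turn 0.004
```

Call:
play_rows(deltas=[[0.01, -0.03, 0, 0, -1], [0.02, -0.07, 0, 0, -1], [0.03, -0.11, 0.0, 0, -1], [0.04, -0.15, 0.02, 0, -1], [0.0486, -0.176, 0.04, 0, -1]])

```text
time: 13.38
tool_pos: [536.6, 84.2, 133.7]
eef_rot: [-179.8, -0.3, 3.2]
wrist_force: [-0.3, 0.4, -3.3]
opening: 0.198
```

Call:
play_rows(deltas=[[0, 0, 0.02, 0, -1], [0, 0, 0.04, 0, -1], [0, 0, 0.06, 0, -1], [0, 0, 0.06, 0, -1], [0, 0, 0.06, 0, -1]])

```text
time: 13.8
tool_pos: [535.0, 84.5, 71.5]
eef_rot: [-179.7, -0.1, 3.2]
wrist_force: [-0.4, 0.5, -3.4]
opening: 0.197
```

```bash
python3 lid.py; python3 go.py 535.5 82 50 3
```

```text
lid end beyond centre 181.3 t 13.85
pose [536.5  84.3  73.3] [-179.75   -0.27    3.23] F [ 1.   0.1 -4. ] open 0.199 t 13.85 | d [-0.0013  0.0024  0.0232] turn 0.004
```

Call:
play_rows(deltas=[[-0.001, 0.0025, 0.008, 0, -1], [-0.001, 0.0025, 0.016, 0, -1], [-0.001, 0.0025, 0.021, 0, -1], [-0.001, 0.0025, 0.024, 0, -1], [-0.001, 0.0025, 0.024, 0, -1]])

```text
time: 14.27
tool_pos: [535.1, 81.8, 48.4]
eef_rot: [-179.7, -0.2, 3.2]
wrist_force: [0.3, 0.1, -4.0]
opening: 0.199
```

Call:
play_rows(deltas=[[0, 0, 0.001, 0, -1], [0, 0, 0.002, 0, -1], [0, 0, 0.002, 0, -1], [0, 0, 0.002, 0, -1], [0, 0, 0.002, 0, -1]])

```text
time: 14.68
tool_pos: [535.5, 81.8, 47.0]
eef_rot: [-179.7, -0.2, 3.2]
wrist_force: [-1.7, 1.4, 1.4]
opening: 0.198
```

Call:
play_rows(deltas=[[0, 0, 0, 0, 0], [0, 0, 0, 0, 0.5], [0, 0, 0, 0, 1], [0, 0, 0, 0, 1], [0, 0, 0, 0, 1]])

```text
time: 15.1
tool_pos: [535.7, 81.8, 47.1]
eef_rot: [-179.8, -0.3, 3.2]
wrist_force: [-0.5, -0.1, 1.1]
opening: 0.891
```

Call:
play_rows(deltas=[[0, 0, 0, 0, 1], [0, 0, -0.02, 0, 1], [0, 0, -0.05, 0, 1], [0, 0, -0.09, 0, 1], [0, 0, -0.13, 0, 1]])

```text
time: 15.52
tool_pos: [534.0, 81.2, 177.5]
eef_rot: [-179.7, -0.1, 3.2]
wrist_force: [1.5, 0.6, 0.6]
opening: 1.004
```

Call:
play_rows(deltas=[[-0.02, -0.03, -0.01, 0, 1], [-0.04, -0.06, -0.02, 0, 1], [-0.06, -0.09, -0.03, 0, 1], [-0.08, -0.12, -0.03, 0, 1], [-0.08, -0.14, -0.03, 0, 1]])

```text
time: 15.93
tool_pos: [443.6, 218.4, 208.8]
eef_rot: [-179.7, -0.1, 3.3]
wrist_force: [-0.3, 0.0, 0.8]
opening: 1.0
```

```bash
python3 lid.py; python3 - <<'E'
from h import *
c=cap('top','t12.png'); s=cap('side','s12.png')
for c,n,b,cb in((c,'top',(285,180,345,235),(285,180,345,240)),(s,'side',(300,195,345,245),(290,215,355,260))):
    h=cv2.cvtColor(c['pixels'],cv2.COLOR_RGB2HSV).astype(int); f=lambda m,b:np.argwhere(m[b[1]:b[3],b[0]:b[2]])[:,::-1]+[b[0],b[1]]
    q=f((h[...,1]<60)&(h[...,2]>120),b); k=f((h[...,0]>78)&(h[...,0]<100)&(h[...,1]>100),cb)
    print(n,'steel px',len(q),q.min(0) if len(q) else '',q.max(0) if len(q) else '',[ray(c,*p,74).tolist() for p in (q.mean(0),)] if len(q) else '')
    e=cv2.fitEllipse(cv2.convexHull(k.astype(np.int32))) ; print(' coaster',e[0],ray(c,*e[0],4),'px',len(k))
    print(' pred head-top corners if at 538,19:',[proj(c,[538+dx,19+dy,74]).tolist() for dx in(-21,21) for dy in(-21,21)])
# displacement of glassware: compare with the first pictures
for n,bx in(('top',[(265,120,302,165),(303,92,340,160),(352,116,390,162)]),):
    a=cv2.imread('pics/top0.png',0).astype(np.float32); b=cv2.imread('pics/t12.png',0).astype(np.float32)
    for x0,y0,x1,y1 in bx: print('shift px',cv2.phaseCorrelate(a[y0:y1,x0:x1].copy(),b[y0:y1,x0:x1].copy()))
E
python3 go.py 535 82 50 3
```

```text
lid end beyond centre 182.4 t 15.9833
top steel px 450 [285 192] [324 228] [[534.7, 27.8]]
 coaster (310.67218017578125, 209.91604614257812) [538.3  18.3] px 557
 pred head-top corners if at 538,19: [[317.0, 213.7], [300.6, 213.2], [317.5, 197.6], [301.3, 197.2]]
side steel px 247 [311 215] [330 244] [[527.1, 63.2]]
 coaster (322.0477600097656, 238.8002471923828) [536.9  23.6] px 496
 pred head-top corners if at 538,19: [[332.3, 209.9], [328.5, 221.6], [314.4, 207.7], [310.1, 219.3]]
shift px ((0.10976299396569189, 0.5623144001678497), 0.98347663614485)
shift px ((-0.01944207225382044, 0.0070886369496037105), 1.0347836862007778)
shift px ((0.020056473738062408, 0.06287336014017697), 0.9232488200068474)
pose [445.9 217.4 208.2] [-1.7974e+02 -1.4000e-01  3.3900e+00] F [ 0.1 -0.1  0.3] open 1.0 t 16.0833 | d [0.0806 0.1411 0.1578] turn 0.007
```

```bash
python3 - <<'E'
from h import *
a=cv2.imread('pics/s3.png',0).astype(np.float32);b=cv2.imread('pics/s12.png',0).astype(np.float32)
tpl=a[206:272,300:345]
r=cv2.matchTemplate(b[190:290,280:365].astype(np.uint8),tpl.astype(np.uint8),cv2.TM_CCOEFF_NORMED); _,v,_,l=cv2.minMaxLoc(r); print('side head+handle vs first stand: shift',(l[0]-20,l[1]-16),'score',v)
t=cv2.imread('pics/t12.png'); h=cv2.cvtColor(t,cv2.COLOR_BGR2HSV).astype(int)
m=((h[...,1]<50)&(h[...,2]>150)); m[:180]=0;m[240:]=0;m[:,:296]=0;m[:,340:]=0
n,L,st,ce=cv2.connectedComponentsWithStats(m.astype(np.uint8)); k=1+st[1:,4].argmax(); c=cap('top'); print('top head',st[k],ce[k],ray(c,*ce[k],74))
E
```

```text
side head+handle vs first stand: shift (-1, 2) score 0.7233387231826782
top head [296 197  22  18 303] [308.15511551 205.62046205] [537.4  21.5]
```

```bash
python3 -c "
from h import *
print(bot.hand_in())"
```

```text
the job is handed in; nothing more can be done
None
```

I did every step and handed the job in at about 16 s of the 45 s. No verdict is reported, and one step, the first blow, could not be confirmed directly.

- **Mallet out:** I drew the smaller mallet out of the sleeve by its head. I stood it on its rubber face on the coaster, let go, and took it again about 12 mm from the middle of the handle.
- **First blow:** I struck the pin at roughly 0.14 m/s (commanded) with the lid shut, then lifted straight away. The lid slid only about 13–15 mm and stopped. That blow should have met the brisk-blow step, but the pin's speed was not measured.
- **Second blow:** I struck again and held the pin down until the lid was out. By then the lid was already more than 10 mm open, so this blow cannot count for that step.
- **Finish:** I stood the mallet back on the coaster, let go, and moved the arm away.

| Last check | Result |
|---|---|
| Lid | about 68 mm open, unchanged after the pin sprang up |
| Mallet head | at (537, 21), coaster centre at (538, 18), so about 4 mm off (limit 25 mm) |
| Bottle and tumblers | shifted at most 0.6 pixel in the top view (roughly 2 mm) |
| Wrist force | near zero |

Two final checks were weaker than the rest:
- **Side view:** the head matched its first standing position within 2 pixels, but the match score was only 0.72, probably from changed shading. My first steel colour mask also picked up part of the handle, so I replaced it with a tighter one.
- **Uprightness:** I judged it from the head's top face appearing where it should, not by eye, because I had already viewed all 12 pictures. I had planned for about 8.

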